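# Chisels and screwdrivers back into their racks

### The job

Put the four tools away by kind, whatever the colour of their handles: the broad chisel and the slim chisel into the brown-railed chisel rack, each where its blade fits the front notch (wide or narrow), and the two screwdrivers into the green-railed rack, one in each place, either one in either. Every tool lies level along the rack, its handle in a notch of the rail nearest the robot with the butt still on or behind that rail, and its blade or shaft down in the notch in front of it, pointing away from the robot. Leave everything else where it lies.

Things in the scene. Friction and masses are not known exactly. Their poses are not given: they have to be found in the camera images.
- wide_chisel: Loose bevel chisel with a red handle and a broad blade 26 mm wide, 268 mm long, 0.19 kg. Origin: on its long axis, in the handle, at the balance point, where to grip; x runs along the tool from handle to tip, z up as it lies. The handle (28 mm thick) reaches from x = -84 to +45 mm, the blade from +70 to +184 mm. On the table the origin is 14.5 mm above it.
- narrow_chisel: Loose bevel chisel with a beech handle and a slim blade 11 mm wide, 259 mm long, 0.12 kg. Origin: on its long axis, in the handle, at the balance point, where to grip; x runs along the tool from handle to tip, z up as it lies. The handle (27 mm thick) reaches from x = -77 to +52 mm, the blade from +82 to +182 mm. On the table the origin is 13.5 mm above it.
- red_screwdriver: Loose screwdriver with a red handle and a round steel shaft 6 mm thick, 238 mm long, 0.1 kg. Origin: on its long axis, in the handle, at the balance point, where to grip; x runs along the tool from handle to tip, z up as it lies. The handle (24 mm thick) reaches from x = -71 to +53 mm, the shaft to +167 mm. On the table the origin is 12 mm above it.
- yellow_screwdriver: Loose screwdriver with a yellow handle and a round steel shaft 6 mm thick, 217 mm long, 0.1 kg. Origin: on its long axis, in the handle, at the balance point, where to grip; x runs along the tool from handle to tip, z up as it lies. The handle (26 mm thick) reaches from x = -67 to +45 mm, the shaft to +150 mm. On the table the origin is 13 mm above it.
- chisel_rack: Fixed board 270x170x12, brown wooden rails 16 thick (all mm). Origin: board's underside, centre; x from handle rail to front rail. Handle rail, towards the robot, x=-103: notches y=+40, -40, 38 wide, floor z 26, top 46. Front rail x=+50: wide notch (36) y=+40, narrow (18) y=-40, floor z 28, top 44. Lips rounded. A seated tool's origin: x about -55 (-90 to -33), z about 36, tip to +x.
- screwdriver_rack: Like the chisel rack (same board, frame and handle rail, places y=+40 and -40 mm, seated origin x about -55 mm, z about 37 mm), but with green-painted rails, and both notches in the front rail are 14 mm wide, floor z 34 mm, rail top 50 mm.
- tape_roll: Bystander: loose roll of masking tape, 90 mm across, 22 mm high, beyond the tools. Origin: centre of its underside.
- cork_block: Bystander: loose brown sanding block, 126 x 94 x 29 mm, beyond the tools. Origin: centre of its underside.
- pencil: Bystander: loose red carpenter's pencil, 190 mm long, 8 mm thick, just beyond the tips of the tools. Origin: its middle, underside.

How it is judged:
By the outcome, as a careful person would: the job done as asked, in the order asked, and still so for the second after the job is handed in, with the robot touching nothing.
It also fails if it takes over 104 s, if anything falls off the work surface, if the arm or the gripper's body presses on something with over 40 N, if the wrist force passes 120 N, or if a joint passes its speed limit or range.

### The arm

A 6-joint arm with a two-finger parallel gripper is mounted at the origin on a cart in front of the work surface, level with it; the furniture and walls round the work are solid. World frame = base frame: x ahead of the robot, y to its left, z up, the work surface at z = 0. Lengths are in mm, angles in rad, forces in N, time in s.
With the tool pointing down it reaches from about 350 to 975 mm from the base axis. Payload 7.1 kg.
Tool frame: the origin (TCP) lies midway between the tips of the shut fingers; the grasp point (between the pads) lies 19 mm behind it; z points along the fingers, y is the line along which they close (so a half turn about z gives the same grasp; the last joint's range is limited). The gripper opens to 88 mm and grips with 3 to 60 N. Pads are 20 mm wide; open, the fingers measure 115 mm over their backs; the gripper's body (75 mm by 178 mm) begins 61 mm behind the grasp point.
Start: joints at [-1.265, 0.423, 1.63, -0, 1.089, -0.019], TCP at [199.467, -592.299, 222.675] pointing down, gripper open.
Joint ranges: [-3, 3], [-0.9, 2.11], [0.09, 2.58], [-1.31, 4.45], [0.11, 2.69], [-2.54, 2.54]. Speed limits (rad/s): [2.39, 2.39, 3.01, 3.14, 3.14, 3.14].

### API

Orientations are given as a rotation vector (axis times angle).
In Python, from workcell import ctrl gives the robot as it stands.
- The arm moves only by the shell command python3 -m inch 'ROWS' [OPENING]. ROWS is JSON, a list of rows, each an object with "xyz": the shift along the tool's x, y, z in mm, a list of three; "rot": the turn, a rotation vector about the tool's x, y, z in rad, a list of three. In form: [{"xyz": [dx, dy, dz], "rot": [ax, ay, az]}, ...]. A call has 1 to 12 rows; each row is the pose to reach, as a shift and turn from the pose commanded when the call began, along the tool's axes at that moment; what a row does not reach only later rows make up. A row lasts 1/12 s, in which the tool goes at most 41.7 mm and 7.16 degrees, less where a joint would pass 70% of its speed; a pose out of reach is approached as far as the arm can. A call with a gripper value outside its range is refused whole. OPENING is the closure in counts, from 0 (fully open) to 255 (shut), set as the call begins (- or left out, the last holds). The fingers move at their own pace and stop on an object; the grip force is fixed at half the most. Time passes only in rows, so rows that repeat a pose let the fingers close. It gives the time, the measured TCP pose, the force, the opening and the grip force at its end, in the units of the state.
- ctrl.get_obs(): the state, without advancing time (a new reading comes with each control period).
- ctrl.get_image(name): name is "scene" or "top"; returns the picture (480x640x3 uint8, red, green, blue); there is no depth.
- ctrl.camera_model(name): a dict with "fx", "fy", "cx", "cy" (pixels), "position" and "attitude" of the camera in the world. Camera axes: x right, y up, looking along -z (the intrinsics and any distortion apply to the point x, -y, -z); pixel columns grow to the right and rows downward; lengths in mm; the calibration is good to about 2 mm. A picture is of the moment at which its call begins. camera_model takes no time and is no camera call.
- ctrl.close_job(): hands the job in; it is judged then, once.
The state is a dict: "t": time; "qpos": joint angles; "qvel": joint speeds; "joint_torque": joint torques, N m; "ee_pos": TCP position; "orientation": TCP orientation; "ft_force": force on the tool from outside, world axes, zero at the start; "moment": the same for the moment, N m; "width": finger opening in mm; "grasp_force": force on a finger pad.
Only numpy, scipy, OpenCV 4.12 (cv2) and the standard library are available. Lean on these libraries where they do the work, as an engineer would, in place of code of your own. Each camera call takes 0.05 s, during which the arm holds its last target. There are 200 camera calls.

## Working session

There is one attempt and no reset: what is moved stays moved. The work goes in short steps, Python scripts to look and compute and a shell command to move; the robot and the scene stay as the last step left them, time stands still between calls to the robot, and variables do not carry over. Pictures are saved under pics/ and viewed, at most 14 in all, crops included, and the job is handed in when it is done.

```bash
mkdir -p pics
python3 - <<'E'
from workcell import ctrl
import cv2
for n in("top","scene"):
    im=ctrl.get_image(n); cv2.imwrite(f"pics/{n}0.png",im[:,:,::-1]); print(n,ctrl.camera_model(n))
o=ctrl.get_obs(); print(o)
E
```

```text
top {'fx': 620.658095789659, 'fy': 620.658095789659, 'cx': 317.9455997949685, 'cy': 237.89829228801662, 'position': array([ 333.87838091,  -11.80043897, 1413.54121186]), 'attitude': array([ 0.1689287 , -0.16743924, -1.59399247])}
scene {'fx': 540.5937234003266, 'fy': 540.5937234003266, 'cx': 326.8461709809128, 'cy': 234.9742210685422, 'position': array([-405.57278641,  611.79625938,  699.38359972]), 'attitude': array([ 0.6369128 , -1.11441002, -1.89283873])}
{'t': 0.1, 'qpos': array([-1.26499579e+00,  4.23785680e-01,  1.63061681e+00, -2.65571926e-05,
        1.08860881e+00, -1.89992422e-02]), 'qvel': array([-0.00013531, -0.00096949, -0.00172969, -0.0006523 , -0.00091243,
        0.00026421]), 'joint_torque': array([-2.06833480e-03, -5.45613456e+01, -2.74324197e+01,  6.45256997e-02,
        1.88631151e-02, -3.10289317e-05]), 'ee_pos': array([ 199.31275369, -591.82603995,  221.9648902 ]), 'orientation': array([-3.09887043e+00, -5.07747253e-01,  3.54870267e-04]), 'ft_force': array([ 0.29846193, -0.2427131 , -0.66088898]), 'moment': array([-0.01542156,  0.01718268,  0.00898324]), 'grasp_force': 0.0, 'width': 87.96277390092041}
```

View pics/top0.png

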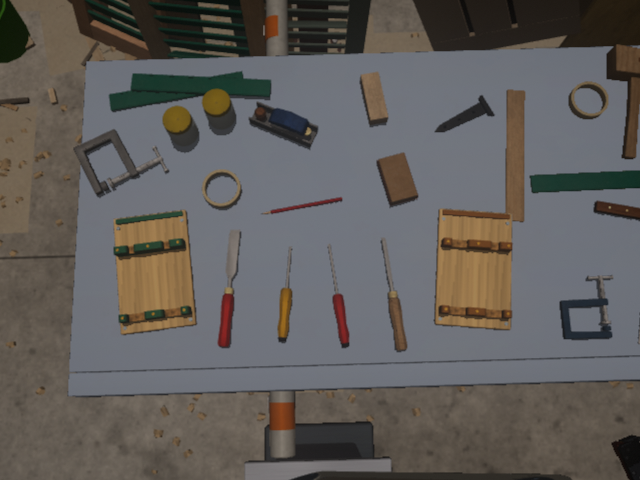

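View pics/scene0.png

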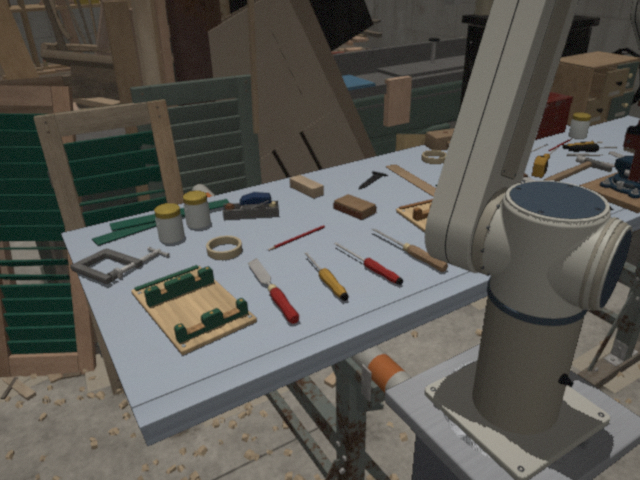

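```bash
cat > h.py <<'E'
import numpy as np, cv2
from scipy.spatial.transform import Rotation as R
from workcell import ctrl
def ray(n,uv):
    m=ctrl.camera_model(n); uv=np.atleast_2d(uv).astype(float)
    d=np.c_[(uv[:,0]-m["cx"])/m["fx"],-(uv[:,1]-m["cy"])/m["fy"],-np.ones(len(uv))]
    return np.array(m["position"]),R.from_rotvec(m["attitude"]).apply(d)
def plane(n,uv,z):
    p,d=ray(n,uv); return p+d*((z-p[2])/d[:,2])[:,None]
def proj(n,P):
    m=ctrl.camera_model(n); q=R.from_rotvec(m["attitude"]).inv().apply(np.atleast_2d(P)-m["position"])
    return np.c_[m["cx"]-m["fx"]*q[:,0]/q[:,2],m["cy"]+m["fy"]*q[:,1]/q[:,2]]
T={"wide":(229,320,-84,184,14.5),"yellow":(285,315,-67,150,13),"red":(339,315,-71,167,12),"narrow":(396,320,-77,182,13.5)}
def comps(im):
    lab=cv2.cvtColor(im,cv2.COLOR_RGB2LAB).astype(float)
    reg=lab[190:356,60:640]
    d=np.linalg.norm((lab-np.median(reg.reshape(-1,3),0)),axis=2)
    m=(d>14).astype(np.uint8); m[:190]=0;m[354:]=0
    return cv2.connectedComponents(m)[1],m
E
python3 - <<'E'
from h import *
im=cv2.imread("pics/top0.png")[:,:,::-1].copy()
L,m=comps(im)
for k,(u,v,a,b,z) in T.items():
    l=L[v,u]; ys,xs=np.nonzero(L==l)
    P=plane("top",np.c_[xs,ys],z)[:,:2]
    h=P[P[:,0]<P[:,0].min()+105]   # handle
    c=h.mean(0); w,V=np.linalg.eigh(np.cov(h.T)); ax=V[:,1]*np.sign(V[0,1])
    s=(P-c)@ax
    tipm=P[s>s.max()-30].mean(0); but=P[s<s.min()+25].mean(0); ax2=(tipm-but)/np.linalg.norm(tipm-but)
    s=(P-c)@ax2
    o=c+ax2*(s.min()-a+s.max()-b)/2
    print(k,l,len(xs),"len",round(s.max()-s.min(),1),b-a,"o",o.round(1),"yaw",np.degrees(np.arctan2(ax[1],ax[0])).round(1),np.degrees(np.arctan2(ax2[1],ax2[0])).round(1))
A=cv2.resize(im[200:340,100:205],None,fx=3.8,fy=3.8,interpolation=cv2.INTER_CUBIC)
B=cv2.resize(im[200:340,425:530],None,fx=3.8,fy=3.8,interpolation=cv2.INTER_CUBIC)
cv2.imwrite("pics/racks.png",np.hstack([A,B])[:,:,::-1])
E
```

```text
wide 11 1043 len 268.7 268 o [476.5 192.8] yaw -5.3 -8.4
yellow 35 704 len 153.5 217 o [435.3  69. ] yaw -6.6 -6.7
red 45 635 len 140.8 238 o [407.5 -66.1] yaw 7.2 7.2
narrow 12 914 len 258.6 259 o [ 449.5 -183.8] yaw 6.3 7.3
```

View pics/racks.png

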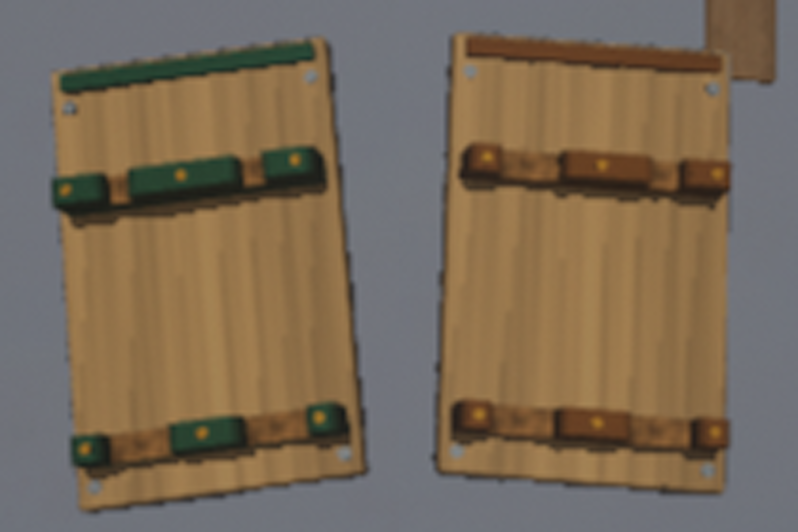

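```bash
cat > racks.py <<'E'
from h import *
def fit():
  out={}
  for k,off,cor,fr,hd,zf in(("scr",100,[(52,72),(327,38),(367,470),(82,511)],[(65,190),(180,175),(295,159)],[(85,450),(202,433),(320,417)],50),
   ("chi",425-399/3.8,[(455,34),(730,54),(723,493),(437,471)],[(487,157),(602,165),(717,174)],[(479,414),(598,422),(714,432)],44)):
    f=lambda p,z:plane("top",np.array(p)/3.8+[off,200]-0.4,z)[:,:2]
    c=f(cor,12);F=f(fr,zf);H=f(hd,46)
    a=F.mean(0)-H.mean(0);lat=(F[0]-F[2])+(H[0]-H[2])
    e=(c[0]+c[1]-c[2]-c[3])
    y1,y2,y3=[np.degrees(np.arctan2(*q[::-1])) for q in(a,e,[lat[1],-lat[0]])]
    o1=(F.mean(0)+H.mean(0))/2+a/np.linalg.norm(a)*26.5
    out[k]=((o1+c.mean(0))/2,np.mean([y1,y2,y3]))
    print(k,"yaws",np.round([y1,y2,y3],1),"railspan",np.linalg.norm(a).round(1),"o pins",o1.round(1),"o board",c.mean(0).round(1))
  return out
E
python3 - <<'E'
from racks import *
o=fit()
for k,v in o.items():
    a=np.radians(v[1]); x=np.array([np.cos(a),np.sin(a)]); y=np.array([-x[1],x[0]])
    for s in(40,-40): print(k,v[1].round(2),s,(v[0]-55*x+s*y).round(1))
im=cv2.imread("pics/top0.png")[:,:,::-1].copy()
lab=cv2.cvtColor(im,cv2.COLOR_RGB2LAB).astype(float)
bg=np.median(lab[190:356,60:640].reshape(-1,3),0)
d=np.linalg.norm(lab-bg,axis=2)
for k,(u,v,a,b,z) in T.items():
    m=np.zeros(d.shape,np.uint8); m[225:356,u-25:u+25]=d[225:356,u-25:u+25]>9
    m=cv2.morphologyEx(m,cv2.MORPH_CLOSE,np.ones((5,3)))
    L=cv2.connectedComponents(m)[1]; ys,xs=np.nonzero(L==L[v,u])
    P=plane("top",np.c_[xs,ys],z)[:,:2]
    # medial line per image row, area-independent
    s0=P[:,0].min()
    rows=[P[ys==r].mean(0) for r in np.unique(ys)]; rows=np.array(rows)[3:-3]
    pf=np.polyfit(rows[:,0],rows[:,1],1); ax=np.array([1,pf[0]])/np.hypot(1,pf[0])
    s=P@ax; c=np.array([P[:,0].mean(),np.polyval(pf,P[:,0].mean())])
    for n,oo in(("butt",s.min()+1-a),("tip",s.max()-1-b)):
        print(k,n,(c+ax*(oo-c@ax)).round(1),"yaw",np.degrees(np.arctan(pf[0])).round(2),"len",(s.max()-s.min()).round(1),b-a)
E
```

```text
scr yaws [6.1 6.  6.2] railspan 153.3 o pins [573.4 363.8] o board [573.2 362. ]
chi yaws [-6.1 -6.3 -6.1] railspan 152.8 o pins [ 558.  -369.4] o board [ 557.2 -369. ]
scr 6.12 40 [514.3 396.8]
scr 6.12 -40 [522.9 317.3]
chi -6.16 40 [ 507.2 -323.5]
chi -6.16 -40 [ 498.6 -403.1]
wide butt [477.3 194.5] yaw -6.02 len 270.8 268
wide tip [478.  194.4] yaw -6.02 len 270.8 268
yellow butt [467.8  65.6] yaw -5.98 len 218.8 217
yellow tip [467.6  65.6] yaw -5.98 len 218.8 217
red butt [456.4 -60. ] yaw 7.16 len 239.1 238
red tip [455.5 -60.1] yaw 7.16 len 239.1 238
narrow butt [ 450.7 -184.4] yaw 6.73 len 261.4 259
narrow tip [ 451.1 -184.4] yaw 6.73 len 261.4 259
```

```bash
cat > go.py <<'E'
import sys
from h import *
def go(x,y,z,yaw):
    o=ctrl.get_obs(); r=R.from_rotvec(o["orientation"]); M=r.as_matrix()
    sg=1 if M[0,0]>0 else -1
    c,s=np.cos(np.radians(yaw)),np.sin(np.radians(yaw))
    tgt=R.from_matrix(np.array([[sg*c,sg*s,0],[sg*s,-sg*c,0],[0,0,-1]]).T)
    d=M.T@(np.array([x,y,z])-o["ee_pos"])
    print("sg",sg,"shift",d.round(1),"rot",(r.inv()*tgt).as_rotvec().round(4),"ee",o["ee_pos"].round(1),"w",o["width"].round(1),"gf",o["grasp_force"],"F",o["ft_force"].round(1),"t",o["t"],"q6",o["qpos"][5].round(2))
if __name__=="__main__": go(*map(float,sys.argv[1:]))
E
python3 go.py 477.6 194.4 120 -6
```

```text
Traceback (most recent call last):
  File "go.py", line 10, in <module>
    if __name__=="__main__": go(*map(float,sys.argv[1:]))
                             ~~^^^^^^^^^^^^^^^^^^^^^^^^^^
  File "go.py", line 9, in go
    print("sg",sg,"shift",d.round(1),"rot",(r.inv()*tgt).as_rotvec().round(4),"ee",o["ee_pos"].round(1),"w",o["width"].round(1),"gf",o["grasp_force"],"F",o["ft_force"].round(1),"t",o["t"],"q6",o["qpos"][5].round(2))
                                                                                                            ^^^^^^^^^^^^^^^^
AttributeError: 'float' object has no attribute 'round'
```

```bash
sed -i 's/o\["width"\].round(1)/round(o["width"],1)/' go.py; python3 go.py 477.6 194.4 120 -6; python3 go.py 450.9 -184.4 120 6.7
```

```text
sg 1 shift [ 514.6 -656.2  102.9] rot [-1.400e-03  3.000e-04  4.295e-01] ee [ 199.3 -591.8  222. ] w 88.0 gf 0.0 F [ 0.3 -0.2 -0.7] t 0.1 q6 -0.02
sg 1 shift [ 368.5 -305.7  102.4] rot [-1.400e-03  1.000e-04  2.079e-01] ee [ 199.3 -591.8  222. ] w 88.0 gf 0.0 F [ 0.3 -0.2 -0.7] t 0.1 q6 -0.02
```

```bash
python3 -m inch '[{"xyz":[61,-51,0],"rot":[0,0,0.1]},{"xyz":[92,-76,17],"rot":[0,0,0.2079]},{"xyz":[123,-102,34],"rot":[0,0,0.2079]},{"xyz":[154,-127,51],"rot":[0,0,0.2079]},{"xyz":[184,-153,68],"rot":[0,0,0.2079]},{"xyz":[215,-178,85],"rot":[0,0,0.2079]},{"xyz":[246,-204,102],"rot":[0,0,0.2079]},{"xyz":[276,-229,102],"rot":[0,0,0.2079]},{"xyz":[307,-255,102],"rot":[0,0,0.2079]},{"xyz":[338,-280,102],"rot":[0,0,0.2079]},{"xyz":[368.5,-305.7,102],"rot":[0,0,0.2079]},{"xyz":[368.5,-305.7,102],"rot":[0,0,0.2079]}]' 70; python3 go.py 450.9 -184.4 4 6.7
```

```text
t: 1.1
ee_pos: [451.7, -182.7, 120.3]
orientation: [-3.136, -0.184, 0.001]
ft_force: [0.9, -0.6, 0.2]
width: 63.5
grasp_force: 0.0
sg 1 shift [ -1.    1.7 116.3] rot [-0.0005  0.0006  0.0003] ee [ 451.7 -182.7  120.3] w 63.5 gf 0.0 F [ 0.9 -0.6  0.2] t 1.1 q6 1.04
```

```bash
python3 -m inch '[{"xyz":[0,0.5,35],"rot":[0,0,0]},{"xyz":[0,0.5,70],"rot":[0,0,0]},{"xyz":[0,0.5,95],"rot":[0,0,0]},{"xyz":[0,0.5,108],"rot":[0,0,0]},{"xyz":[0,0.5,115],"rot":[0,0,0]},{"xyz":[0,0.5,115],"rot":[0,0,0]},{"xyz":[0,0.5,115],"rot":[0,0,0]}]'; python3 go.py 450.9 -184.4 4 6.7
```

```text
t: 1.68
ee_pos: [451.3, -185.6, 5.8]
orientation: [-3.136, -0.183, 0.0]
ft_force: [-0.0, 0.0, 0.4]
width: 63.4
grasp_force: 0.0
sg 1 shift [-0.2 -1.3  1.8] rot [-0.0001  0.0002 -0.0003] ee [ 451.3 -185.6    5.8] w 63.4 gf 0.0 F [-0.   0.   0.4] t 1.6833 q6 1.04
```

```bash
python3 -m inch '[{"xyz":[0,-1,1],"rot":[0,0,0]},{"xyz":[0,-1,1],"rot":[0,0,0]},{"xyz":[0,-1,1],"rot":[0,0,0]},{"xyz":[0,-1,1],"rot":[0,0,0]},{"xyz":[0,-1,1],"rot":[0,0,0]},{"xyz":[0,-1,1],"rot":[0,0,0]},{"xyz":[0,-1,1],"rot":[0,0,0]},{"xyz":[0,-1,1],"rot":[0,0,0]}]' 255; python3 -m inch '[{"xyz":[0,0,-15],"rot":[0,0,0]},{"xyz":[0,0,-45],"rot":[0,0,0]},{"xyz":[0,0,-80],"rot":[0,0,0]},{"xyz":[0,0,-95],"rot":[0,0,0]},{"xyz":[0,0,-95],"rot":[0,0,0]}]'; python3 go.py 498.6 -403.1 100 -6.2
```

```text
t: 2.35
ee_pos: [451.4, -184.7, 5.0]
orientation: [3.136, 0.183, 0.001]
ft_force: [-0.4, -1.3, 4.9]
width: 26.1
grasp_force: 30.0
t: 2.77
ee_pos: [453.0, -185.3, 102.6]
orientation: [3.134, 0.183, 0.008]
ft_force: [0.3, -0.6, -1.1]
width: 26.2
grasp_force: 30.0
sg 1 shift [ 19.8 221.6   3.4] rot [ 0.0023 -0.0053  0.2251] ee [ 453.  -185.3  102.6] w 26.2 gf 29.968707502121106 F [ 0.3 -0.6 -1.1] t 2.7667 q6 1.04
```

```bash
python3 -m inch '[{"xyz":[2,25,0],"rot":[0,0,0.05]},{"xyz":[5,60,0],"rot":[0,0,0.1]},{"xyz":[8,95,0],"rot":[0,0,0.15]},{"xyz":[12,130,0],"rot":[0,0,0.2]},{"xyz":[15,165,0],"rot":[0,0,0.2251]},{"xyz":[18,195,0],"rot":[0,0,0.2251]},{"xyz":[19.8,215,0],"rot":[0,0,0.2251]},{"xyz":[19.8,221.6,0],"rot":[0,0,0.2251]},{"xyz":[19.8,221.6,0],"rot":[0,0,0.2251]},{"xyz":[19.8,221.6,0],"rot":[0,0,0.2251]}]'; python3 go.py 498.6 -403.1 60 -6.2
python3 - <<'E'
from h import *
for n in("top","scene"): cv2.imwrite(f"pics/{n}1.png",ctrl.get_image(n)[:,:,::-1])
im=cv2.imread("pics/top1.png")
cv2.imwrite("pics/c1.png",cv2.resize(im[190:345,420:540],None,fx=3.8,fy=3.8,interpolation=cv2.INTER_CUBIC))
E
```

```text
t: 3.6
ee_pos: [495.4, -400.9, 98.0]
orientation: [-3.135, 0.17, 0.004]
ft_force: [-0.6, 0.6, -1.0]
width: 26.3
grasp_force: 30.0
sg 1 shift [ 3.5  1.9 38. ] rot [-0.002   0.0026 -0.0004] ee [ 495.4 -400.9   98. ] w 26.3 gf 29.968824139796197 F [-0.6  0.6 -1. ] t 3.6 q6 0.98
```

View pics/c1.png

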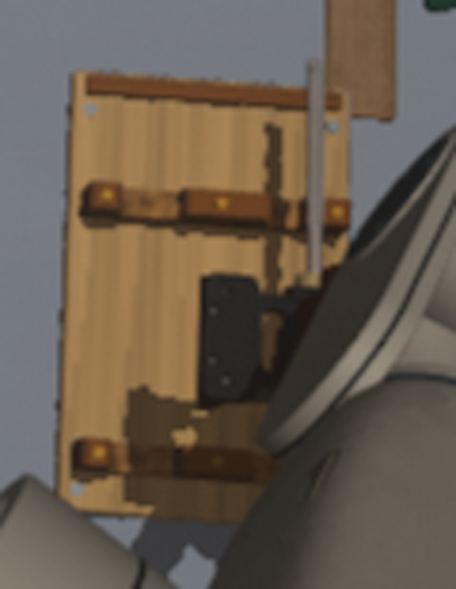

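The crop shows the slim chisel held level over the rack, with the blade from (313,62) to (313,270) in crop pixels, above the narrow notch side.

```bash
python3 - <<'E'
from h import *
P=plane("top",np.array([(313.5,70),(313.5,265)])/3.8+[420,190]-.4,107)[:,:2]
d=P[0]-P[1]; print(P.round(1),np.degrees(np.arctan2(d[1],d[0])))
a=np.radians(-6.16);x=np.array([np.cos(a),np.sin(a)]);y=np.array([-x[1],x[0]])
o=np.array([557.6,-369.2]); print("in rack",[( (p-o)@x,(p-o)@y) for p in P])
o=ctrl.get_obs();e=o["ee_pos"][:2];print(e,(e-[557.6,-369.2])@x,(e-[557.6,-369.2])@y)
E
python3 go.py 498.6 -403.1 60 -6.2
```

```text
[[ 671.2 -416.9]
 [ 558.2 -406.4]] -5.274312060724522
in rack [(np.float64(118.06538763844685), np.float64(-35.20773752168862)), (np.float64(4.567992317224952), np.float64(-36.96233939014416))]
[ 495.84646914 -400.4434589 ] -58.044385213010216 -37.68954289010596
sg 1 shift [ 3.1  2.4 38.8] rot [-0.0015  0.0019  0.0008] ee [ 495.8 -400.4   98.8] w 26.2 gf 29.968852924648672 F [-0.7 -0.4 -1.6] t 3.7 q6 0.98
```

```bash
python3 -m inch '[{"xyz":[1,2.7,12],"rot":[0,0,0.012]},{"xyz":[2,2.7,28],"rot":[0,0,0.012]},{"xyz":[2,2.7,40],"rot":[0,0,0.012]},{"xyz":[2,2.7,49],"rot":[0,0,0.012]},{"xyz":[2,2.7,55],"rot":[0,0,0.012]},{"xyz":[2,2.7,60],"rot":[0,0,0.012]},{"xyz":[2,2.7,64],"rot":[0,0,0.012]},{"xyz":[2,2.7,66],"rot":[0,0,0.012]},{"xyz":[2,2.7,66],"rot":[0,0,0.012]},{"xyz":[2,2.7,66],"rot":[0,0,0.012]}]'; python3 go.py 498.6 -403.1 27.5 -6.2
python3 - <<'E'
from h import *
im=ctrl.get_image("top")[:,:,::-1]
cv2.imwrite("pics/c2.png",cv2.resize(im[190:345,420:540],None,fx=3.8,fy=3.8,interpolation=cv2.INTER_CUBIC))
E
```

```text
t: 4.53
ee_pos: [498.5, -405.4, 34.0]
orientation: [3.136, -0.189, 0.001]
ft_force: [0.3, -0.2, -1.0]
width: 26.5
grasp_force: 30.0
sg 1 shift [-0.1 -2.3  6.5] rot [ 0.0003 -0.0004 -0.0121] ee [ 498.5 -405.4   34. ] w 26.5 gf 29.968702368205413 F [ 0.3 -0.2 -1. ] t 4.5333 q6 0.99
```

View pics/c2.png

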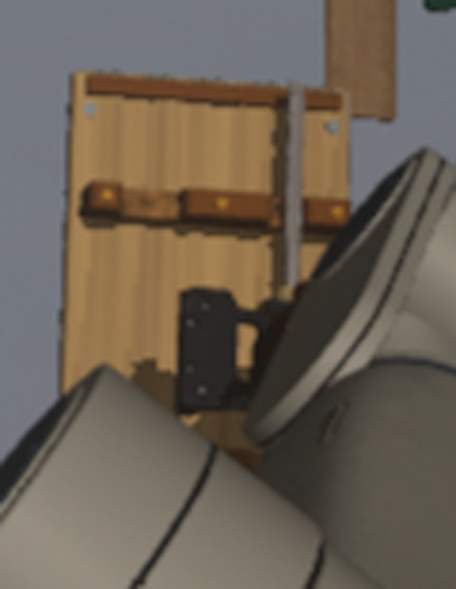

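```bash
python3 - <<'E'
from h import *
a=np.radians(-6.16);x=np.array([np.cos(a),np.sin(a)]);y=np.array([-x[1],x[0]]);o=np.array([557.6,-369.2])
f=lambda p,z:[[float(((q-o)@x).round(1)),float(((q-o)@y).round(1))] for q in plane("top",np.array(p)/3.8+[420,190]-.4,z)[:,:2]]
print(f([(296,90),(294,200),(292,280)],43)); print("lips",f([(270,207),(303,212)],44))
E
python3 go.py 498.6 -403.1 27.5 -6.2
```

```text
[[123.4, -42.9], [55.9, -42.9], [7.6, -42.5]]
lips [[50.3, -28.5], [48.8, -48.0]]
sg 1 shift [-0.2 -2.3  6.6] rot [ 0.0005 -0.0007 -0.0121] ee [ 498.6 -405.4   34.1] w 26.2 gf 29.96885394793935 F [ 0.1  0.1 -1.6] t 4.5833 q6 0.99
```

```bash
python3 -m inch '[{"xyz":[0,-2.7,0],"rot":[0,0,-0.006]},{"xyz":[0,-2.7,0],"rot":[0,0,-0.006]},{"xyz":[0,-2.7,3],"rot":[0,0,-0.006]},{"xyz":[0,-2.7,5],"rot":[0,0,-0.006]},{"xyz":[0,-2.7,6],"rot":[0,0,-0.006]},{"xyz":[0,-2.7,6],"rot":[0,0,-0.006]},{"xyz":[0,-2.7,6],"rot":[0,0,-0.006]}]'; python3 go.py 498.6 -403.1 27.5 -6.2
```

```text
t: 5.17
ee_pos: [499.6, -403.1, 28.5]
orientation: [3.135, -0.179, 0.003]
ft_force: [1.3, 0.2, 5.2]
width: 26.6
grasp_force: 30.0
sg 1 shift [-1.   0.2  1. ] rot [ 0.0011 -0.002  -0.0061] ee [ 499.6 -403.1   28.5] w 26.6 gf 29.99310152954422 F [1.3 0.2 5.2] t 5.1667 q6 0.99
```

```bash
python3 -m inch '[{"xyz":[0,0,0],"rot":[0,0,0]},{"xyz":[0,0,0],"rot":[0,0,0]},{"xyz":[0,0,0],"rot":[0,0,0]},{"xyz":[0,0,0],"rot":[0,0,0]},{"xyz":[0,0,-10],"rot":[0,0,0]},{"xyz":[0,0,-45],"rot":[0,0,0]},{"xyz":[0,0,-80],"rot":[0,0,0]},{"xyz":[0,0,-110],"rot":[0,0,0]},{"xyz":[0,0,-110],"rot":[0,0,0]}]' 110;  python3 go.py 477.6 194.4 125 -6
```

```text
t: 5.92
ee_pos: [501.6, -405.1, 144.8]
orientation: [3.13, -0.179, 0.013]
ft_force: [0.2, -0.8, 0.4]
width: 50.1
grasp_force: 0.0
sg 1 shift [ -92.4 -592.9   15.6] rot [ 0.0058 -0.0087 -0.0095] ee [ 501.6 -405.1  144.8] w 50.1 gf 0.0 F [ 0.2 -0.8  0.4] t 5.9167 q6 0.99
```

```bash
python3 -m inch '[{"xyz":[-4,-25,0],"rot":[0,0,0]},{"xyz":[-10,-65,0],"rot":[0,0,0]},{"xyz":[-16,-105,0],"rot":[0,0,0]},{"xyz":[-22,-145,0],"rot":[0,0,0]},{"xyz":[-28,-185,0],"rot":[0,0,0]},{"xyz":[-34,-225,0],"rot":[0,0,0]},{"xyz":[-41,-265,0],"rot":[0,0,0]},{"xyz":[-47,-305,0],"rot":[0,0,0]},{"xyz":[-53,-345,0],"rot":[0,0,0]},{"xyz":[-59,-385,0],"rot":[0,0,0]},{"xyz":[-66,-425,0],"rot":[0,0,0]},{"xyz":[-72,-465,0],"rot":[0,0,0]}]';python3 -m inch '[{"xyz":[-8,-45,4],"rot":[0,0,0]},{"xyz":[-14,-80,8],"rot":[0,0,0]},{"xyz":[-18,-110,12],"rot":[0,0,0]},{"xyz":[-20,-127,15],"rot":[0,0,0]},{"xyz":[-20,-127,15],"rot":[0,0,0]},{"xyz":[-20,-127,15],"rot":[0,0,0]},{"xyz":[-20,-127,15],"rot":[0,0,0]}]' 70;python3 go.py 477.6 194.4 4 -6
python3 - <<'E'
from h import *
im=ctrl.get_image("top")[:,:,::-1]
cv2.imwrite("pics/c3.png",cv2.resize(im[190:345,420:540],None,fx=3.8,fy=3.8,interpolation=cv2.INTER_CUBIC))
E
```

```text
t: 6.92
ee_pos: [479.3, 69.5, 137.9]
orientation: [3.136, -0.18, -0.0]
ft_force: [1.1, -1.3, -0.6]
width: 49.6
grasp_force: 0.0
t: 7.5
ee_pos: [474.4, 195.4, 122.7]
orientation: [3.136, -0.179, -0.001]
ft_force: [-0.2, 0.1, -0.2]
width: 63.9
grasp_force: 0.0
sg 1 shift [  3.4   0.6 118.7] rot [ 0.0005  0.0005 -0.0094] ee [474.4 195.4 122.7] w 63.9 gf 0.0 F [-0.2  0.1 -0.2] t 7.5 q6 2.05
```

View pics/c3.png

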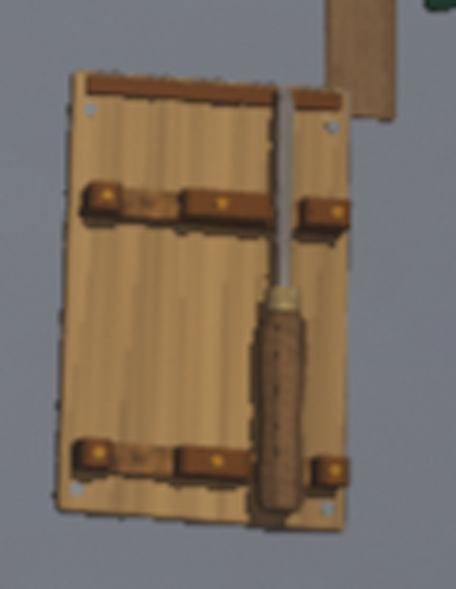

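The crop shows the slim chisel seated: blade at (285,200) between the lips of the narrow notch, handle in the rear notch, butt at (278,510) behind the rail.

```bash
python3 -m inch '[{"xyz":[3,0.5,35],"rot":[0,0,-0.009]},{"xyz":[3,0.5,70],"rot":[0,0,-0.009]},{"xyz":[3,0.5,95],"rot":[0,0,-0.009]},{"xyz":[3,0.5,110],"rot":[0,0,-0.009]},{"xyz":[3,0.5,117],"rot":[0,0,-0.009]},{"xyz":[3,0.5,117],"rot":[0,0,-0.009]},{"xyz":[3,0.5,117],"rot":[0,0,-0.009]},{"xyz":[3,0.5,117],"rot":[0,0,-0.009]}]'; python3 go.py 477.6 194.4 5 -6
```

```text
t: 8.22
ee_pos: [478.6, 195.2, 6.8]
orientation: [-3.136, 0.166, -0.003]
ft_force: [-0.5, -0.0, 0.5]
width: 63.6
grasp_force: 0.0
sg 1 shift [-0.9  0.9  1.8] rot [-0.0009 -0.0017 -0.0012] ee [478.6 195.2   6.8] w 63.6 gf 0.0 F [-0.5 -0.   0.5] t 8.2167 q6 2.04
```

```bash
python3 -m inch '[{"xyz":[0,0,0],"rot":[0,0,0]},{"xyz":[0,0,0],"rot":[0,0,0]},{"xyz":[0,0,0],"rot":[0,0,0]},{"xyz":[0,0,0],"rot":[0,0,0]},{"xyz":[0,0,0],"rot":[0,0,0]},{"xyz":[0,0,0],"rot":[0,0,0]},{"xyz":[0,0,0],"rot":[0,0,0]},{"xyz":[0,0,0],"rot":[0,0,0]}]' 255; python3 -m inch '[{"xyz":[0,0,-15],"rot":[0,0,0]},{"xyz":[0,0,-45],"rot":[0,0,0]},{"xyz":[0,0,-80],"rot":[0,0,0]},{"xyz":[0,0,-105],"rot":[0,0,0]},{"xyz":[0,0,-105],"rot":[0,0,0]},{"xyz":[0,0,-105],"rot":[0,0,0]}]'; python3 go.py 507.2 -323.5 100 -6.2
```

```text
t: 8.88
ee_pos: [477.7, 195.4, 5.8]
orientation: [-3.137, 0.165, -0.0]
ft_force: [-1.0, -0.0, 2.8]
width: 26.5
grasp_force: 30.0
t: 9.38
ee_pos: [478.2, 195.5, 111.5]
orientation: [-3.136, 0.165, -0.004]
ft_force: [-0.9, -0.7, -2.6]
width: 26.4
grasp_force: 30.0
sg 1 shift [ 83.3 513.1  11.1] rot [-0.0012 -0.0023  0.003 ] ee [478.2 195.5 111.5] w 26.4 gf 29.99962878995575 F [-0.9 -0.7 -2.6] t 9.3833 q6 2.04
```

```bash
python3 -m inch '[{"xyz":[4,25,0],"rot":[0,0,0]},{"xyz":[10,60,0],"rot":[0,0,0]},{"xyz":[16,100,0],"rot":[0,0,0]},{"xyz":[23,140,0],"rot":[0,0,0]},{"xyz":[29,180,0],"rot":[0,0,0]},{"xyz":[36,220,0],"rot":[0,0,0]},{"xyz":[42,260,0],"rot":[0,0,0]},{"xyz":[49,300,0],"rot":[0,0,0]},{"xyz":[55,340,0],"rot":[0,0,0]},{"xyz":[62,380,0],"rot":[0,0,0]},{"xyz":[68,420,0],"rot":[0,0,0]},{"xyz":[75,460,0],"rot":[0,0,0]}]';python3 -m inch '[{"xyz":[5,30,0],"rot":[0,0,0]},{"xyz":[8,48,0],"rot":[0,0,0]},{"xyz":[8,53,0],"rot":[0,0,0]},{"xyz":[8,53,0],"rot":[0,0,0]},{"xyz":[8,53,0],"rot":[0,0,0]},{"xyz":[8,53,0],"rot":[0,0,0]},{"xyz":[8,53,0],"rot":[0,0,0]}]';python3 go.py 507.2 -323.5 40 -6.2
```

```text
t: 10.38
ee_pos: [502.0, -271.3, 108.1]
orientation: [-3.135, 0.166, 0.006]
ft_force: [1.3, -0.4, -1.9]
width: 26.2
grasp_force: 30.0
t: 10.97
ee_pos: [506.2, -321.8, 110.4]
orientation: [-3.137, 0.162, 0.001]
ft_force: [0.5, 0.5, -1.4]
width: 26.5
grasp_force: 30.0
sg 1 shift [ 1.2  1.6 70.4] rot [-0.0006  0.0009  0.0048] ee [ 506.2 -321.8  110.4] w 26.5 gf 29.999679005413782 F [ 0.5  0.5 -1.4] t 10.9667 q6 1.09
```

```bash
python3 -m inch '[{"xyz":[1,0.8,12],"rot":[0,0,0.004]},{"xyz":[1,0.8,30],"rot":[0,0,0.004]},{"xyz":[1,0.8,50],"rot":[0,0,0.004]},{"xyz":[1,0.8,63],"rot":[0,0,0.004]},{"xyz":[1,0.8,70],"rot":[0,0,0.004]},{"xyz":[1,0.8,70],"rot":[0,0,0.004]},{"xyz":[1,0.8,70],"rot":[0,0,0.004]},{"xyz":[1,0.8,70],"rot":[0,0,0.004]}]'; python3 go.py 507.2 -323.5 28 -6.2
python3 - <<'E'
from h import *
im=ctrl.get_image("top")[:,:,::-1]
cv2.imwrite("pics/c4.png",cv2.resize(im[190:345,420:540],None,fx=3.8,fy=3.8,interpolation=cv2.INTER_CUBIC))
E
```

```text
t: 11.63
ee_pos: [507.8, -324.8, 41.4]
orientation: [3.136, -0.171, 0.002]
ft_force: [-0.6, -0.2, -1.8]
width: 26.9
grasp_force: 30.0
sg 1 shift [-0.7 -1.2 13.4] rot [ 0.0006 -0.0011 -0.0009] ee [ 507.8 -324.8   41.4] w 26.9 gf 29.999642147740815 F [-0.6 -0.2 -1.8] t 11.6333 q6 1.09
```

View pics/c4.png

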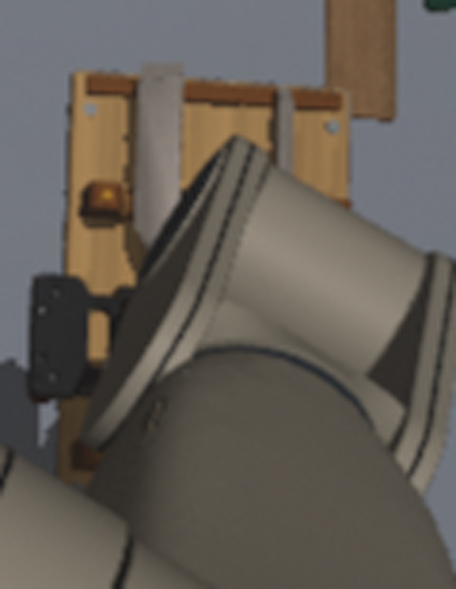

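The crop shows the broad blade at (135–180, 200), over the wide notch after correcting for height; I lower it.

```bash
python3 -m inch '[{"xyz":[0,-0.8,2],"rot":[0,0,0]},{"xyz":[0,-0.8,5],"rot":[0,0,0]},{"xyz":[0,-0.8,8],"rot":[0,0,0]},{"xyz":[0,-0.8,10],"rot":[0,0,0]},{"xyz":[0,-0.8,11],"rot":[0,0,0]},{"xyz":[0,-0.8,12],"rot":[0,0,0]},{"xyz":[0,-0.8,12],"rot":[0,0,0]},{"xyz":[0,-0.8,12],"rot":[0,0,0]}]'; python3 go.py 507.2 -323.5 28 -6.2
```

```text
t: 12.35
ee_pos: [507.8, -323.9, 29.9]
orientation: [3.137, -0.172, 0.001]
ft_force: [-1.1, 0.9, 10.3]
width: 26.3
grasp_force: 30.0
sg 1 shift [-0.7 -0.3  1.9] rot [ 0.0003 -0.001  -0.0011] ee [ 507.8 -323.9   29.9] w 26.3 gf 30.0019202985834 F [-1.1  0.9 10.3] t 12.35 q6 1.09
```

```bash
python3 -m inch '[{"xyz":[0,0,0],"rot":[0,0,0]},{"xyz":[0,0,0],"rot":[0,0,0]},{"xyz":[0,0,0],"rot":[0,0,0]},{"xyz":[0,0,0],"rot":[0,0,0]},{"xyz":[0,0,-10],"rot":[0,0,0]},{"xyz":[0,0,-45],"rot":[0,0,0]},{"xyz":[0,0,-80],"rot":[0,0,0]},{"xyz":[0,0,-100],"rot":[0,0,0]},{"xyz":[0,0,-100],"rot":[0,0,0]},{"xyz":[0,0,-100],"rot":[0,0,0]}]' 110;  python3 go.py 456 -60.1 100 7.2
```

```text
t: 13.18
ee_pos: [508.0, -324.2, 130.5]
orientation: [3.135, -0.171, 0.004]
ft_force: [-0.5, -0.9, -0.4]
width: 50.0
grasp_force: 0.0
sg 1 shift [ -80.6 -256.9   29.8] rot [ 0.0018 -0.0027 -0.2349] ee [ 508.  -324.2  130.5] w 50.0 gf 0.0 F [-0.5 -0.9 -0.4] t 13.1833 q6 1.09
```

```bash
python3 -m inch '[{"xyz":[-8,-25,0],"rot":[0,0,-0.04]},{"xyz":[-20,-62,4],"rot":[0,0,-0.08]},{"xyz":[-32,-100,8],"rot":[0,0,-0.12]},{"xyz":[-44,-138,12],"rot":[0,0,-0.16]},{"xyz":[-56,-176,16],"rot":[0,0,-0.2]},{"xyz":[-68,-214,20],"rot":[0,0,-0.235]},{"xyz":[-77,-246,25],"rot":[0,0,-0.235]},{"xyz":[-80.6,-257,29],"rot":[0,0,-0.235]},{"xyz":[-80.6,-257,29],"rot":[0,0,-0.235]},{"xyz":[-80.6,-257,29],"rot":[0,0,-0.235]},{"xyz":[-80.6,-257,29],"rot":[0,0,-0.235]}]';python3 go.py 456 -60.1 4 7.2
python3 - <<'E'
from h import *
im=ctrl.get_image("top")[:,:,::-1]
cv2.imwrite("pics/c5.png",cv2.resize(im[190:345,420:540],None,fx=3.8,fy=3.8,interpolation=cv2.INTER_CUBIC))
E
```

```text
t: 14.1
ee_pos: [455.7, -60.4, 99.5]
orientation: [3.135, 0.197, 0.0]
ft_force: [-0.8, 0.4, 0.3]
width: 49.3
grasp_force: 0.0
sg 1 shift [ 0.4 -0.2 95.5] rot [ 0.0002  0.     -0.0003] ee [455.7 -60.4  99.5] w 49.3 gf 0.0 F [-0.8  0.4  0.3] t 14.1 q6 1.29
```

View pics/c5.png

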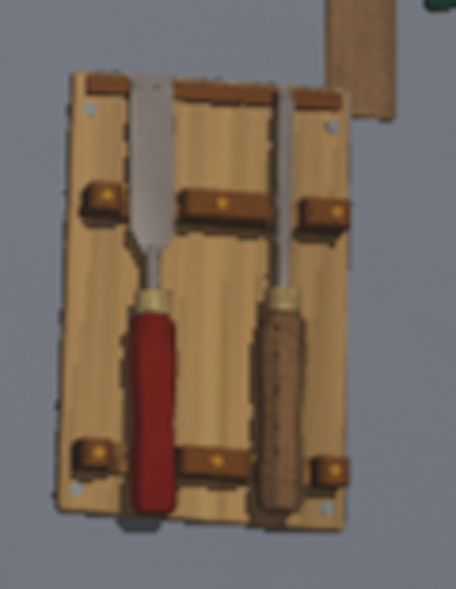

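Both chisels are seated, their blades at (152,200) and (285,200) between the lips. Next is the red screwdriver.

```bash
python3 -m inch '[{"xyz":[0,0,25],"rot":[0,0,0]},{"xyz":[0,0,55],"rot":[0,0,0]},{"xyz":[0,0,78],"rot":[0,0,0]},{"xyz":[0,0,90],"rot":[0,0,0]},{"xyz":[0,0,95],"rot":[0,0,0]},{"xyz":[0,0,95],"rot":[0,0,0]},{"xyz":[0,0,95],"rot":[0,0,0]},{"xyz":[0,0,95],"rot":[0,0,0]}]'; python3 go.py 456 -60.1 4 7.2; python3 -m inch '[{"xyz":[0,0,0],"rot":[0,0,0]},{"xyz":[0,0,0],"rot":[0,0,0]},{"xyz":[0,0,0],"rot":[0,0,0]},{"xyz":[0,0,0],"rot":[0,0,0]},{"xyz":[0,0,0],"rot":[0,0,0]},{"xyz":[0,0,0],"rot":[0,0,0]},{"xyz":[0,0,0],"rot":[0,0,0]},{"xyz":[0,0,0],"rot":[0,0,0]}]' 255; python3 -m inch '[{"xyz":[0,0,-15],"rot":[0,0,0]},{"xyz":[0,0,-45],"rot":[0,0,0]},{"xyz":[0,0,-80],"rot":[0,0,0]},{"xyz":[0,0,-105],"rot":[0,0,0]},{"xyz":[0,0,-105],"rot":[0,0,0]},{"xyz":[0,0,-105],"rot":[0,0,0]}]'; python3 go.py 522.9 317.3 110 6.1;python3 go.py 514.3 396.8 110 6.1
```

```text
t: 14.82
ee_pos: [456.0, -60.0, 5.5]
orientation: [3.135, 0.196, 0.003]
ft_force: [0.2, 0.2, -0.2]
width: 49.9
grasp_force: 0.0
sg 1 shift [-0.   0.1  1.5] rot [ 0.0005 -0.0016 -0.0006] ee [456.  -60.    5.5] w 49.9 gf 0.0 F [ 0.2  0.2 -0.2] t 14.8167 q6 1.29
t: 15.48
ee_pos: [455.5, -59.5, 5.1]
orientation: [3.135, 0.198, 0.001]
ft_force: [-0.1, -0.2, 6.6]
width: 23.9
grasp_force: 30.0
t: 15.98
ee_pos: [456.0, -59.5, 110.7]
orientation: [3.135, 0.198, 0.005]
ft_force: [-0.4, -0.3, -1.3]
width: 23.9
grasp_force: 30.0
sg 1 shift [ 113.7 -365.4    0.7] rot [ 0.0008 -0.003   0.0194] ee [456.  -59.5 110.7] w 23.9 gf 29.97616998734884 F [-0.4 -0.3 -1.3] t 15.9833 q6 1.29
sg 1 shift [ 115.2 -445.4    0.7] rot [ 0.0008 -0.003   0.0194] ee [456.  -59.5 110.7] w 23.9 gf 29.97616998734884 F [-0.4 -0.3 -1.3] t 15.9833 q6 1.29
```

```bash
python3 -m inch '[{"xyz":[6,-25,0],"rot":[0,0,0.019]},{"xyz":[16,-62,0],"rot":[0,0,0.019]},{"xyz":[26,-100,0],"rot":[0,0,0.019]},{"xyz":[36,-138,0],"rot":[0,0,0.019]},{"xyz":[46,-176,0],"rot":[0,0,0.019]},{"xyz":[56,-214,0],"rot":[0,0,0.019]},{"xyz":[66,-252,0],"rot":[0,0,0.019]},{"xyz":[76,-290,0],"rot":[0,0,0.019]},{"xyz":[86,-328,0],"rot":[0,0,0.019]},{"xyz":[96,-366,0],"rot":[0,0,0.019]},{"xyz":[106,-404,0],"rot":[0,0,0.019]},{"xyz":[112,-430,0],"rot":[0,0,0.019]}]';python3 -m inch '[{"xyz":[3,-13,0],"rot":[0,0,0]},{"xyz":[3,-15,0],"rot":[0,0,0]},{"xyz":[3,-15,0],"rot":[0,0,0]},{"xyz":[3,-15,0],"rot":[0,0,0]},{"xyz":[3,-15,0],"rot":[0,0,0]},{"xyz":[3,-15,0],"rot":[0,0,0]}]';python3 go.py 514.3 396.8 44 6.1
```

```text
t: 16.98
ee_pos: [511.5, 384.1, 107.2]
orientation: [3.136, 0.17, -0.003]
ft_force: [-0.1, -0.6, -0.5]
width: 23.7
grasp_force: 30.0
t: 17.48
ee_pos: [513.7, 394.8, 109.6]
orientation: [3.137, 0.165, -0.001]
ft_force: [-0.1, 0.2, -1.4]
width: 23.9
grasp_force: 30.0
sg 1 shift [ 0.8 -1.9 65.6] rot [ 0.0005  0.0007 -0.0013] ee [513.7 394.8 109.6] w 23.9 gf 29.976215742062777 F [-0.1  0.2 -1.4] t 17.4833 q6 2.1
```

```bash
python3 -m inch '[{"xyz":[0.5,-1,12],"rot":[0,0,0]},{"xyz":[0.5,-1,30],"rot":[0,0,0]},{"xyz":[0.5,-1,47],"rot":[0,0,0]},{"xyz":[0.5,-1,58],"rot":[0,0,0]},{"xyz":[0.5,-1,62],"rot":[0,0,0]},{"xyz":[0.5,-1,62],"rot":[0,0,0]},{"xyz":[0.5,-1,62],"rot":[0,0,0]},{"xyz":[0.5,-1,62],"rot":[0,0,0]}]'; python3 go.py 514.3 396.8 30 6.1
python3 - <<'E'
from h import *
im=ctrl.get_image("top")[:,:,::-1]
cv2.imwrite("pics/c6.png",cv2.resize(im[190:345,95:215],None,fx=3.8,fy=3.8,interpolation=cv2.INTER_CUBIC))
E
```

```text
t: 18.15
ee_pos: [514.7, 397.9, 48.5]
orientation: [-3.136, -0.168, -0.002]
ft_force: [-0.1, 0.1, -0.6]
width: 23.8
grasp_force: 30.0
sg 1 shift [-0.5  1.  18.5] rot [-0.0007 -0.0012  0.0003] ee [514.7 397.9  48.5] w 23.8 gf 29.976157606579363 F [-0.1  0.1 -0.6] t 18.15 q6 2.1
```

View pics/c6.png

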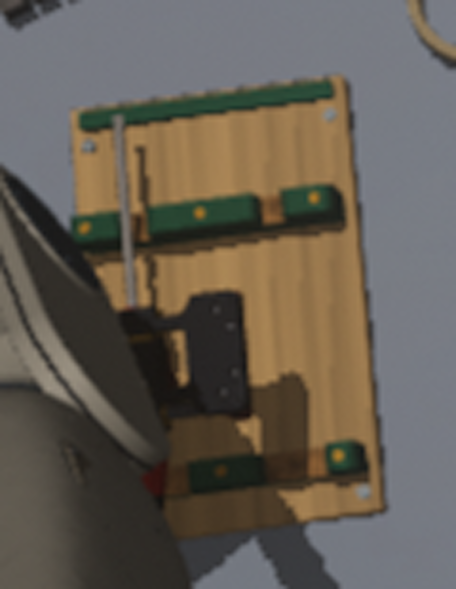

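```bash
python3 - <<'E'
from h import *
a=np.radians(6.12);x=np.array([np.cos(a),np.sin(a)]);y=np.array([-x[1],x[0]]);o=np.array([573.3,362.9])
f=lambda p,z:[[float(((q-o)@x).round(1)),float(((q-o)@y).round(1))] for q in plane("top",np.array(p)/3.8+[95,190]-.4,z)[:,:2]]
for z in(50,56): print(z,f([(119,130),(125.5,222),(130,295)],z))
print("pins",f([(84,228),(200,212),(315,197)],50),"lip orig",f([(126,214),(148,211)],50),f([(344,175)],50))
print("handle pins",f([(221,470),(338,455)],46),"floor",f([(137,209.5),(271,209)],34))
E
python3 go.py 514.3 396.8 30 6.1
```

```text
50 [[107.0, 44.2], [50.7, 44.4], [6.7, 44.9]]
56 [[105.3, 42.5], [49.2, 42.7], [5.4, 43.2]]
pins [[50.4, 68.9], [50.7, 0.3], [50.4, -67.8]] lip orig [[55.5, 43.8], [55.5, 30.7]] [[61.4, -86.1]]
handle pins [[-102.2, 1.2], [-102.8, -66.7]] floor [[61.2, 41.6], [50.6, -37.8]]
sg 1 shift [-0.6  1.1 18.7] rot [-0.0009 -0.0014  0.0003] ee [514.7 397.9  48.7] w 23.8 gf 29.97636860702187 F [-0.   0.7 -0.5] t 18.2 q6 2.1
```

The shaft, at (125,222), sits about 2 mm outside the notch centre, so I shift inwards and lower.

```bash
python3 -m inch '[{"xyz":[0,1.7,0],"rot":[0,0,0]},{"xyz":[0,1.7,3],"rot":[0,0,0]},{"xyz":[0,1.7,7],"rot":[0,0,0]},{"xyz":[0,1.7,11],"rot":[0,0,0]},{"xyz":[0,1.7,14],"rot":[0,0,0]},{"xyz":[0,1.7,16],"rot":[0,0,0]},{"xyz":[0,1.7,17.5],"rot":[0,0,0]},{"xyz":[0,1.7,17.5],"rot":[0,0,0]},{"xyz":[0,1.7,17.5],"rot":[0,0,0]}]'; python3 go.py 514.3 396.8 30 6.1
```

```text
t: 18.95
ee_pos: [514.1, 395.7, 30.2]
orientation: [3.137, 0.168, -0.001]
ft_force: [-0.7, -0.9, 1.7]
width: 23.6
grasp_force: 30.0
sg 1 shift [ 0.3 -1.1  0.2] rot [0.0003 0.0005 0.0004] ee [514.1 395.7  30.2] w 23.6 gf 29.983179423725232 F [-0.7 -0.9  1.7] t 18.95 q6 2.1
```

Release, retreat, then to the yellow one.

```bash
python3 -m inch '[{"xyz":[0,0,0],"rot":[0,0,0]},{"xyz":[0,0,0],"rot":[0,0,0]},{"xyz":[0,0,0],"rot":[0,0,0]},{"xyz":[0,0,0],"rot":[0,0,0]},{"xyz":[0,0,-10],"rot":[0,0,0]},{"xyz":[0,0,-45],"rot":[0,0,0]},{"xyz":[0,0,-80],"rot":[0,0,0]},{"xyz":[0,0,-100],"rot":[0,0,0]},{"xyz":[0,0,-100],"rot":[0,0,0]},{"xyz":[0,0,-100],"rot":[0,0,0]}]' 110;  python3 go.py 467.7 65.6 100 -6
```

```text
t: 19.78
ee_pos: [515.1, 396.4, 132.3]
orientation: [-3.135, -0.168, -0.005]
ft_force: [0.1, -0.2, 0.0]
width: 49.8
grasp_force: 0.0
sg 1 shift [-82.5 323.9  31.4] rot [-0.0021 -0.0029  0.2115] ee [515.1 396.4 132.3] w 49.8 gf 0.0 F [ 0.1 -0.2  0. ] t 19.7833 q6 2.1
```

```bash
python3 -m inch '[{"xyz":[-6,25,0],"rot":[0,0,0.03]},{"xyz":[-16,62,4],"rot":[0,0,0.06]},{"xyz":[-26,100,8],"rot":[0,0,0.09]},{"xyz":[-36,138,12],"rot":[0,0,0.12]},{"xyz":[-46,176,16],"rot":[0,0,0.15]},{"xyz":[-56,214,20],"rot":[0,0,0.18]},{"xyz":[-66,252,24],"rot":[0,0,0.211]},{"xyz":[-75,290,28],"rot":[0,0,0.211]},{"xyz":[-81,314,31],"rot":[0,0,0.211]},{"xyz":[-82.5,324,31],"rot":[0,0,0.211]},{"xyz":[-82.5,324,31],"rot":[0,0,0.211]},{"xyz":[-82.5,324,31],"rot":[0,0,0.211]}]';python3 go.py 467.7 65.6 5 -6
python3 - <<'E'
from h import *
im=ctrl.get_image("top")[:,:,::-1]
cv2.imwrite("pics/c7.png",cv2.resize(im[190:345,95:215],None,fx=3.8,fy=3.8,interpolation=cv2.INTER_CUBIC))
E
```

```text
t: 20.78
ee_pos: [466.8, 65.0, 98.8]
orientation: [-3.137, 0.166, 0.001]
ft_force: [-0.0, 0.4, 0.1]
width: 50.1
grasp_force: 0.0
sg 1 shift [ 0.9 -0.7 93.8] rot [-0.0001  0.0007 -0.0009] ee [466.8  65.   98.8] w 50.1 gf 0.0 F [-0.   0.4  0.1] t 20.7833 q6 1.79
```

View pics/c7.png

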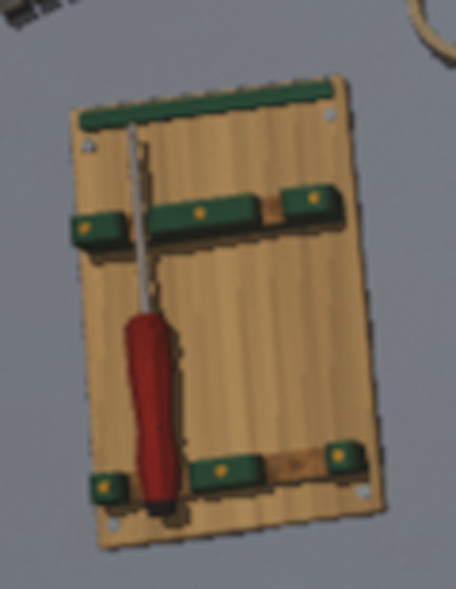

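The red screwdriver is seated: shaft at (138,222) in the notch, butt at (160,508) behind the rail. Now the yellow one.

```bash
python3 -m inch '[{"xyz":[0.5,-0.3,25],"rot":[0,0,0]},{"xyz":[0.5,-0.3,55],"rot":[0,0,0]},{"xyz":[0.5,-0.3,78],"rot":[0,0,0]},{"xyz":[0.5,-0.3,89],"rot":[0,0,0]},{"xyz":[0.5,-0.3,93],"rot":[0,0,0]},{"xyz":[0.5,-0.3,93],"rot":[0,0,0]},{"xyz":[0.5,-0.3,93],"rot":[0,0,0]},{"xyz":[0.5,-0.3,93],"rot":[0,0,0]}]'; python3 go.py 467.7 65.6 5 -6; python3 -m inch '[{"xyz":[0,0,0],"rot":[0,0,0]},{"xyz":[0,0,0],"rot":[0,0,0]},{"xyz":[0,0,0],"rot":[0,0,0]},{"xyz":[0,0,0],"rot":[0,0,0]},{"xyz":[0,0,0],"rot":[0,0,0]},{"xyz":[0,0,0],"rot":[0,0,0]},{"xyz":[0,0,0],"rot":[0,0,0]},{"xyz":[0,0,0],"rot":[0,0,0]}]' 255; python3 -m inch '[{"xyz":[0,0,-15],"rot":[0,0,0]},{"xyz":[0,0,-45],"rot":[0,0,0]},{"xyz":[0,0,-80],"rot":[0,0,0]},{"xyz":[0,0,-105],"rot":[0,0,0]},{"xyz":[0,0,-105],"rot":[0,0,0]},{"xyz":[0,0,-105],"rot":[0,0,0]}]'; python3 go.py 522.5 317 110 6.1
```

```text
t: 21.5
ee_pos: [468.2, 65.5, 7.2]
orientation: [-3.137, 0.163, -0.003]
ft_force: [-0.4, 0.2, 1.0]
width: 50.0
grasp_force: 0.0
sg 1 shift [-0.6 -0.   2.2] rot [-0.0004 -0.0019  0.0009] ee [468.2  65.5   7.2] w 50.0 gf 0.0 F [-0.4  0.2  1. ] t 21.5 q6 1.79
t: 22.17
ee_pos: [467.6, 65.1, 6.6]
orientation: [-3.137, 0.164, -0.001]
ft_force: [-1.2, -0.4, 7.0]
width: 25.8
grasp_force: 30.0
t: 22.67
ee_pos: [468.2, 65.2, 112.2]
orientation: [-3.137, 0.164, -0.005]
ft_force: [1.0, -0.1, -1.5]
width: 25.7
grasp_force: 30.0
sg 1 shift [  27.8 -256.1    2.5] rot [-0.0003 -0.0031 -0.2107] ee [468.2  65.2 112.2] w 25.7 gf 29.995364625938237 F [ 1.  -0.1 -1.5] t 22.6667 q6 1.79
```

```bash
python3 -m inch '[{"xyz":[2,-20,0],"rot":[0,0,-0.03]},{"xyz":[6,-52,0],"rot":[0,0,-0.07]},{"xyz":[10,-90,0],"rot":[0,0,-0.11]},{"xyz":[14,-128,0],"rot":[0,0,-0.15]},{"xyz":[18,-166,0],"rot":[0,0,-0.19]},{"xyz":[22,-204,0],"rot":[0,0,-0.2105]},{"xyz":[26,-236,0],"rot":[0,0,-0.2105]},{"xyz":[27.8,-252,0],"rot":[0,0,-0.2105]},{"xyz":[27.8,-256,0],"rot":[0,0,-0.2105]},{"xyz":[27.8,-256,0],"rot":[0,0,-0.2105]},{"xyz":[27.8,-256,0],"rot":[0,0,-0.2105]},{"xyz":[27.8,-256,0],"rot":[0,0,-0.2105]}]';python3 go.py 522.5 317 49 6.1
```

```text
t: 23.67
ee_pos: [520.7, 315.1, 110.2]
orientation: [3.136, 0.165, -0.003]
ft_force: [-0.5, -0.8, -0.9]
width: 25.7
grasp_force: 30.0
sg 1 shift [ 2.1 -1.8 61.2] rot [ 0.0012  0.0022 -0.0012] ee [520.7 315.1 110.2] w 25.7 gf 29.99526302854065 F [-0.5 -0.8 -0.9] t 23.6667 q6 1.99
```

```bash
python3 -m inch '[{"xyz":[1,-1,12],"rot":[0,0,0]},{"xyz":[1,-1,30],"rot":[0,0,0]},{"xyz":[1,-1,47],"rot":[0,0,0]},{"xyz":[1,-1,57],"rot":[0,0,0]},{"xyz":[1,-1,61],"rot":[0,0,0]},{"xyz":[1,-1,61],"rot":[0,0,0]},{"xyz":[1,-1,61],"rot":[0,0,0]},{"xyz":[1,-1,61],"rot":[0,0,0]}]'; python3 go.py 522.5 317 30.6 6.1
python3 - <<'E'
from h import *
im=ctrl.get_image("top")[:,:,::-1]
cv2.imwrite("pics/c8.png",cv2.resize(im[190:345,95:215],None,fx=3.8,fy=3.8,interpolation=cv2.INTER_CUBIC))
E
```

```text
t: 24.33
ee_pos: [523.1, 318.1, 51.0]
orientation: [-3.137, -0.166, -0.002]
ft_force: [-0.9, 0.3, -0.9]
width: 25.7
grasp_force: 30.0
sg 1 shift [-0.8  1.  20.4] rot [-0.0006 -0.0013 -0.0004] ee [523.1 318.1  51. ] w 25.7 gf 29.995360827888362 F [-0.9  0.3 -0.9] t 24.3333 q6 1.99
```

View pics/c8.png

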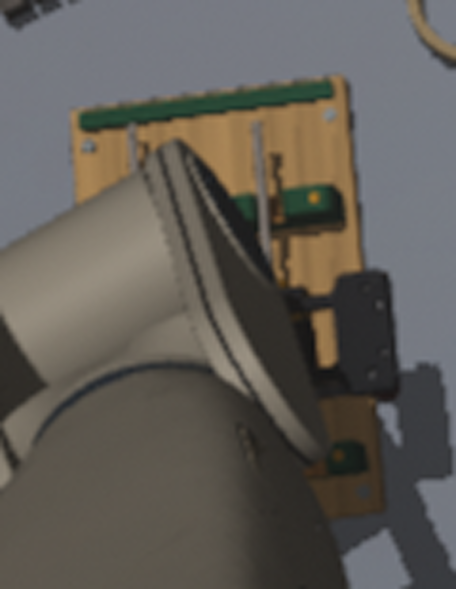

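```bash
python3 - <<'E'
from h import *
a=np.radians(6.12);x=np.array([np.cos(a),np.sin(a)]);y=np.array([-x[1],x[0]]);o=np.array([573.3,362.9])
print(((plane("top",np.array([(258,135),(263.5,210)])/3.8+[95,190]-.4,57.4)[:,:2]-o)@np.c_[x,y]).round(1))
E
python3 go.py 522.5 317 30.6 6.1
```

```text
[[ 90.6 -39.2]
 [ 45.  -38.7]]
sg 1 shift [-0.7  1.1 20.4] rot [-0.0006 -0.0014 -0.0003] ee [523.1 318.2  51. ] w 25.7 gf 29.99524712737184 F [0.7 0.  0.5] t 24.3833 q6 1.99
```

The shaft, at (263,210), is 1 mm from the notch centre line. I shift by that and lower.

```bash
python3 -m inch '[{"xyz":[0,0.8,0],"rot":[0,0,0]},{"xyz":[0,0.8,4],"rot":[0,0,0]},{"xyz":[0,0.8,8],"rot":[0,0,0]},{"xyz":[0,0.8,12],"rot":[0,0,0]},{"xyz":[0,0.8,15],"rot":[0,0,0]},{"xyz":[0,0.8,17.5],"rot":[0,0,0]},{"xyz":[0,0.8,19],"rot":[0,0,0]},{"xyz":[0,0.8,19],"rot":[0,0,0]},{"xyz":[0,0.8,19],"rot":[0,0,0]}]'; python3 go.py 522.5 317 30.6 6.1
```

```text
t: 25.13
ee_pos: [522.4, 317.1, 31.1]
orientation: [3.137, 0.167, -0.001]
ft_force: [-0.4, -1.3, 1.0]
width: 25.6
grasp_force: 30.0
sg 1 shift [0.1 0.1 0.5] rot [ 0.0002  0.0004 -0.0002] ee [522.4 317.1  31.1] w 25.6 gf 29.999070632038638 F [-0.4 -1.3  1. ] t 25.1333 q6 1.99
```

```bash
python3 -m inch '[{"xyz":[0,0,0],"rot":[0,0,0]},{"xyz":[0,0,0],"rot":[0,0,0]},{"xyz":[0,0,0],"rot":[0,0,0]},{"xyz":[0,0,0],"rot":[0,0,0]},{"xyz":[0,0,-10],"rot":[0,0,0]},{"xyz":[0,0,-45],"rot":[0,0,0]},{"xyz":[0,0,-80],"rot":[0,0,0]},{"xyz":[0,0,-110],"rot":[0,0,0]},{"xyz":[0,0,-130],"rot":[0,0,0]},{"xyz":[0,0,-130],"rot":[0,0,0]}]' 110; python3 -m inch '[{"xyz":[-4,25,0],"rot":[0,0,0]},{"xyz":[-8,60,0],"rot":[0,0,0]},{"xyz":[-12,100,0],"rot":[0,0,0]},{"xyz":[-16,140,0],"rot":[0,0,0]},{"xyz":[-20,180,0],"rot":[0,0,0]},{"xyz":[-24,220,0],"rot":[0,0,0]},{"xyz":[-28,260,0],"rot":[0,0,0]},{"xyz":[-30,285,0],"rot":[0,0,0]},{"xyz":[-30,290,0],"rot":[0,0,0]},{"xyz":[-30,290,0],"rot":[0,0,0]},{"xyz":[-30,290,0],"rot":[0,0,0]}]'
python3 - <<'E'
from h import *
im=ctrl.get_image("top")[:,:,::-1]
A,B=[cv2.resize(im[190:345,u:u+105],None,fx=3.8,fy=3.8,interpolation=cv2.INTER_CUBIC) for u in(100,425)]
cv2.imwrite("pics/f.png",np.hstack([A,B])); cv2.imwrite("pics/ftop.png",im)
cv2.imwrite("pics/fs.png",ctrl.get_image("scene")[:,:,::-1])
E
```

```text
t: 25.97
ee_pos: [525.2, 318.7, 167.0]
orientation: [-3.133, -0.167, -0.013]
ft_force: [0.3, 0.4, 0.3]
width: 49.6
grasp_force: 0.0
t: 26.88
ee_pos: [523.4, 25.9, 160.9]
orientation: [-3.137, -0.165, 0.001]
ft_force: [-0.3, 0.4, -1.1]
width: 50.2
grasp_force: 0.0
```

View pics/f.png

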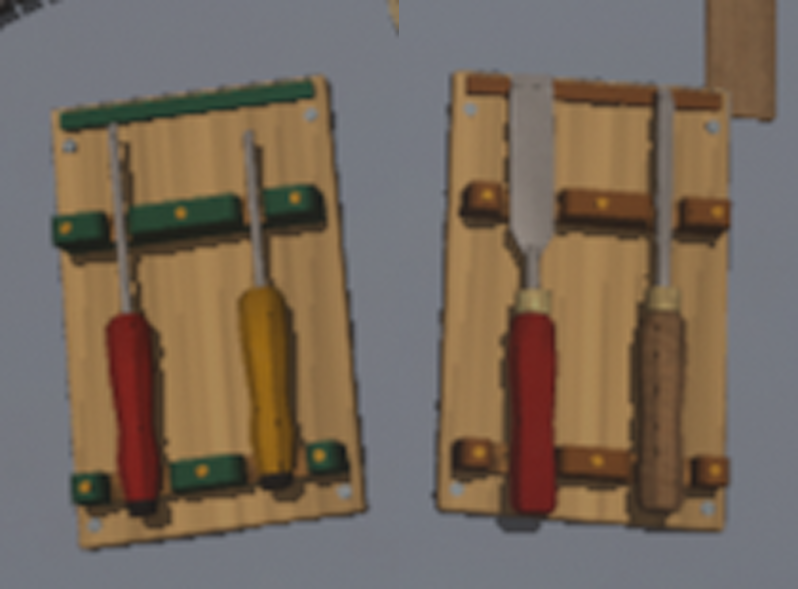

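View pics/fs.png

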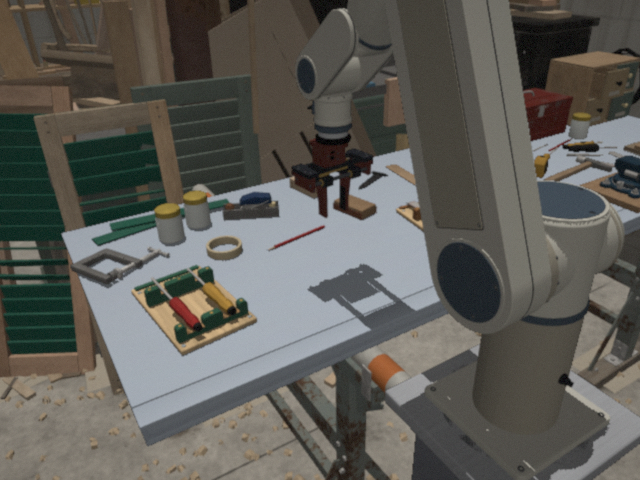

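All four tools are seated: red and yellow shafts at (122,215) and (254,205), blades at (532,205) and (664,205), every butt past its rail. The bystanders have not moved.

```bash
python3 -c "
from workcell import ctrl
print(ctrl.close_job())"
```

```text
the job is handed in; nothing more can be done
None
```

The final pictures show all four tools seated in their racks (chisels in brown by blade width, screwdrivers in green) and the bystanders where they lay; I handed the job in at about 27 s, and the hand-in returned no verdict.

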